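Open the push-and-turn solvent bottle at the router repair desk

ROBOT

A 6-joint arm with a two-finger parallel gripper is mounted at the origin on the work surface. World frame = base frame: x ahead of the robot, y to its left, z up, the work surface at z = 0. Lengths are in mm, angles in rad, forces in N, time in s.
With the tool pointing down it reaches from about 350 to 850 mm from the base axis. Payload 8.1 kg.
Tool frame: the origin (TCP) lies at the very end of the fingers, on their centre line; the grasp point (between the pads) lies robot.pinch_z behind it (robot.pinch_z is the distance from the TCP to the grasp point, in mm); z points along the fingers, y is the direction in which the jaws open and shut (so a half turn about z gives the same grasp; the last joint's range is limited). The gripper opens to 85 mm and grips with 20 to 120 N. Pads are 22 mm wide; open, the fingers measure 114 mm over their backs; the gripper's body (76 mm by 85 mm) begins 54 mm behind the grasp point. The pads swing forward as they close: fully open they stand 13 mm farther back than shut.
Start: joints at [1.085, 0.13, 1.488, -0, 1.523, -0.085], TCP at [234.072, 552.463, 195.392] pointing down, gripper open.
Joint ranges: [-2.96, 2.96], [-0.89, 2.26], [0.02, 2.5], [-1.34, 4.48], [0, 2.73], [-2.66, 2.66]. Speed limits (rad/s): [2.39, 2.39, 2.79, 3.14, 3.14, 3.14].

INTERFACE

Orientations are given as a unit quaternion [w, x, y, z].
In Python, from rig import robot gives the robot as it stands. The module is installed in compiled form; this text tells all that it offers.
- The arm moves only by the tool arm_command, never from a script. Its argument "rows" is one flat list of numbers, 4 for each row, row after row: the shift along the tool's x, y, z in mm, then the turn about the tool's z in degrees. A call has 1 to 10 rows; each row is the pose to reach, as a shift and turn from the pose measured when the call began, along the tool's axes at that moment; what a row does not reach only later rows make up. A row lasts 1/10 s, in which the tool goes at most 50 mm and 8.59 degrees, less where a joint would pass 70% of its speed; a pose out of reach is approached as far as the arm can. A call with a gripper value outside its range is refused whole. "fingers" is the gripper command: -1 is shut, 1 is fully open, values between are in proportion, set as the call begins (left out, the last holds). The fingers move at their own pace and stop on an object; "force" is the grip in N (left out, the last holds). Time passes only in rows, so rows that repeat a pose let the fingers close. It gives the time, the measured TCP pose, the force and the opening at its end, in the units of the state.
- robot.get_state(): the state, without advancing time (a new reading comes with each control period).
- robot.capture(name): name is "scene" or "top"; returns a dict with "color" (384x512x3 uint8, red, green, blue), "z_map" (384x512 float32, mm along the optical axis (not along the pixel's ray), 0 where there is no reading), "fovy" (degrees; the focal length in pixels is half the picture's height over the tangent of half this angle, whatever the lens; pixels are square), "cx", "cy" (the principal point, pixels), "dist_coeffs" ([k1, k2, p1, p2, k3] as OpenCV has them; the pictures are not rectified), "world_to_cam" (4x4, takes a point from world to camera coordinates). Camera axes: x right, y up, looking along -z (the intrinsics and any distortion apply to the point x, -y, -z); pixel columns grow to the right and rows downward; lengths in mm; the calibration is good to about 2 mm. A picture is of the moment at which its call begins.
- robot.finish_job(): hands the job in, once; it reports no verdict.
The state is a dict: "t": time; "qpos": joint angles; "dq": joint speeds; "effort": joint torques, N m; "tcp_pos": TCP position; "orientation": TCP orientation; "contact_force": force on the tool from outside, world axes, zero at the start; "torque": the same for the moment, N m; "opening": finger opening in mm.
Only numpy, scipy, OpenCV 4.12 (cv2) and the standard library are available. Lean on these libraries where they do the work, as an engineer would, in place of code of your own. Each camera call takes 0.05 s, during which the arm holds its last target. There are 200 camera calls.

TASK

Stand the square solvent bottle upright in the bottle holder that is screwed to the desk, right down on its floor and without tipping the bottle over, so that it cannot turn. Then open its push-and-turn safety cap: press the cap down, twist it anticlockwise while it is pressed, and lift it off. Finish while still holding the cap in the gripper, level and still, about 5 cm straight above the mouth of the open bottle, with the bottle standing in its holder and everything else left where it was.

Things in the scene. Friction and masses are not known exactly. Their poses are not given: they have to be found in the camera images.
- bottle_mid (a point): White plastic bottle, 58 mm square, 130 mm tall with its cap, 0.15 to 0.31 kg, starting upright on the desk. Point on its axis, 60 mm above its underside; z up, x and y square to its flat sides. Its square body is 88 mm tall; above that a sloping shoulder leads to the neck, which begins at 96 mm. With the cap locked on, the bottle can be carried by the cap.
- bottle_mouth (a point): Centre of the open end of the same bottle's 30 mm neck, 120 mm above its underside, same axes as bottle_mid. While closed it is inside the cap, 2.5 mm above cap_center.
- cap_center (a point): Black round ribbed push-and-turn cap on the square bottle, 46 mm across, 25 mm tall, about 30 g. Point at its centre, half-way up, 57.5 mm above bottle_mid while locked. z up its axis; locked, its x axis lies along the bottle's. Room for fingers all round it; they may reach 7 mm below its underside before they meet the bottle's shoulder.
- cap_top (a point): Centre of the same cap's flat top, 12.5 mm above cap_center. Its lock: a spring inside holds the cap up; it starts to sink at about 6 N and bottoms 6 mm down at about 15 N. Unpressed it neither turns nor comes off. Pressed over 4.5 mm (13 N) it turns anticlockwise seen from above; it is free from 45 degrees of turn relative to the bottle and stops at 84. Then let up and lift.
- holder_in (a point): Dark steel bottle holder fixed to the desk: base plate 112 mm square with a well 64 mm square inside, walls 4 mm, flared lips, rim 58 mm above the desk. Point: centre of the well's floor, 8 mm above the desk; z up, x and y square to the walls. The bottle fits any of four ways round with 3 mm play each side and can then turn only about 6 degrees either way.
- round_bottle_mid (a point): Bystander: white round bottle with a black cap, 58 mm across, 128 mm tall, standing on the desk; the point is on its axis half-way up. Not to be moved.
- router: Bystander: black router, 150 x 250 x 42 mm, with four upright antennas 190 mm high along its far edge; origin under its centre. Not to be moved.
- screwdriver_grip (a point): Bystander: screwdriver 160 mm long lying on the desk; the point is in its handle. Not to be moved.
- screw_dish: Bystander: round steel screw dish 84 mm across, 22 mm tall; origin under its centre. Not to be moved.
Things that resemble listed ones, but are neither listed nor needed, are in the scene too. Of the things that look like the part that bears holder_in, the smaller one is meant. Of the things shaped like the part that bears cap_center, the black one is meant.

How it is judged (in metres and radians):
On the way, in this order (a step that is already met when the one before it is completed fails the run):
1. the closed bottle stands upright in the holder, down on its floor (z of bottle_mid in the frame of holder_in between 0.055 and 0.064 m and horizontal distance between bottle_mid and holder_in below 0.009 m and angle between bottle_mid's own z axis and vertical below 0.08 rad and z of cap_center in the frame of bottle_mid below 0.061 m and horizontal distance between cap_center and bottle_mid below 0.01 m and linear speed of bottle below 0.03 m/s), for 0.2 s.
2. with the bottle in the holder, the cap is pressed down and turned past its lock (z of bottle_mid in the frame of holder_in between 0.055 and 0.064 m and horizontal distance between bottle_mid and holder_in below 0.009 m and angle between bottle_mid's own z axis and vertical below 0.08 rad and z of cap_center in the frame of bottle_mid below 0.0545 m and angle between the x axis of cap_center and the x axis of bottle_mid, either way round above 0.35 rad), for 0.04 s.
3. the cap is lifted off the neck while the bottle stays in the holder (z of bottle_mid in the frame of holder_in between 0.055 and 0.064 m and horizontal distance between bottle_mid and holder_in below 0.009 m and angle between bottle_mid's own z axis and vertical below 0.08 rad and z of cap_center in the frame of bottle_mid above 0.078 m), for 0.1 s.
At the end, for the whole second after the job is handed in: The bottle is at rest on the holder's floor (within 4 mm), upright within 4 degrees. The cap is off, still, level within 17 degrees, touched by the fingers and not by the bottle, its underside 25 to 80 mm above the mouth, its centre within 25 mm of the bottle's axis (z of bottle_mid in the frame of holder_in between 0.055 and 0.064 m and horizontal distance between bottle_mid and holder_in below 0.009 m and angle between bottle_mid's own z axis and vertical below 0.08 rad and z of cap_center in the frame of bottle_mid between 0.0975 and 0.1525 m and horizontal distance between cap_center and bottle_mid below 0.025 m and angle between cap_center's own z axis and vertical below 0.3 rad and linear speed of each of cap, bottle below 0.03 m/s and contact force between the fingers and cap above 1 N and contact force between cap and bottle below 0.05 N); the arm keeps its last pose, push and grip.
It fails at once if the square bottle is tipped by more than 30 degrees (angle between bottle_mid's own z axis and vertical above 0.52 rad).
It fails at once if the round bottle, router, screwdriver or screw dish is moved by more than 25 mm, or the round bottle is tipped (distance of any of round_bottle_mid, router, screwdriver_grip, screw_dish from where it was at the start of the episode above 0.025 m or angle between round_bottle_mid's own z axis and vertical above 0.3 rad).
It also fails if it takes over 51 s, if anything falls off the work surface, if the arm or the gripper's body presses on something with over 40 N, if the wrist force passes 120 N, or if a joint passes its speed limit or range.

## Working session

There is one attempt and no reset: what is moved stays moved. The work goes in short steps, Python scripts to look and compute and a tool call to move; the robot and the scene stay as the last step left them, time stands still between calls to the robot, and variables do not carry over. Pictures are saved under pics/ and viewed, about 8 in all and at most 12, crops included, and the job is handed in when it is done.

Besides the shell and the picture viewer there is one more tool, called as name(argument=value, ...) on one line, values as JSON. arm_command: Moves the arm, as the interface text tells. Its arguments: {"type":"object","properties":{"rows":{"type":"array"},"fingers":{"type":"number"},"force":{"type":"number"}},"required":["rows"]}

```bash
ls; mkdir -p pics; cat > h.py <<'E'
import numpy as np, cv2
from rig import robot
def cap(n):
    d=robot.capture(n); 
    H,W=d["color"].shape[:2]; f=H/2/np.tan(np.radians(d["fovy"])/2)
    d["K"]=np.array([[f,0,d["cx"]],[0,f,d["cy"]],[0,0,1.]]); d["D"]=np.array(d["dist_coeffs"],float); d["T"]=np.array(d["world_to_cam"])
    return d
def rays(d,uv):
    p=cv2.undistortPoints(np.array(uv,float).reshape(-1,1,2),d["K"],d["D"])[:,0]
    c=np.c_[p[:,0],-p[:,1],-np.ones(len(p))]; R=d["T"][:3,:3]
    return -R.T@d["T"][:3,3], c@R   # origin, directions (depth 1)
def onz(d,uv,z):
    o,v=rays(d,uv); return o+v*((z-o[2])/v[:,2])[:,None]
def bydepth(d,uv):
    uv=np.array(uv).reshape(-1,2).astype(int); o,v=rays(d,uv); return o+v*d["z_map"][uv[:,1],uv[:,0]][:,None]
def cloud(d):
    H,W=d["z_map"].shape; u,v=np.meshgrid(np.arange(W),np.arange(H))
    return bydepth(d,np.c_[u.ravel(),v.ravel()]).reshape(H,W,3)
def proj(d,P):
    P=np.array(P,float).reshape(-1,3)@d["T"][:3,:3].T+d["T"][:3,3]
    return cv2.projectPoints((P*[1,-1,-1]).reshape(-1,1,3),np.zeros(3),np.zeros(3),d["K"],d["D"])[0][:,0]
E
python3 - <<'E'
from h import *
s=robot.get_state(); print({k:np.round(v,3) for k,v in s.items()}, robot.pinch_z)
for n in("scene","top"):
    d=cap(n); print(n,d["fovy"],d["dist_coeffs"],np.round(-d["T"][:3,:3].T@d["T"][:3,3]),np.round(d["T"][:3,:3],2).tolist())
    cv2.imwrite(f"pics/{n}0.png",cv2.resize(d["color"][...,::-1],(800,600)))
E
```

```text
pics
{'t': np.float64(0.0), 'qpos': array([ 1.085,  0.131,  1.489,  0.   ,  1.523, -0.085]), 'dq': array([-0.001, -0.001, -0.002, -0.   , -0.001,  0.   ]), 'effort': array([-0.0000e+00, -5.6939e+01, -5.0056e+01, -0.0000e+00,  1.5000e-02,
       -0.0000e+00]), 'tcp_pos': array([233.747, 551.915, 194.339]), 'orientation': array([-0.   ,  0.199,  0.98 , -0.001]), 'contact_force': array([ 0.139, -0.005,  0.279]), 'torque': array([ 0.004,  0.   , -0.002]), 'opening': np.float64(85.234)} 18.700000000000003
scene 49.072839858623624 [-0.12349266  0.          0.          0.          0.        ] [1122.  511. 1176.] [[-0.68, 0.73, -0.0], [-0.59, -0.55, 0.59], [0.43, 0.4, 0.81]]
top 46.358579205908306 [-0.04533343  0.          0.          0.          0.        ] [ 470.  -49. 1293.] [[0.02, -1.0, 0.0], [1.0, 0.02, 0.06], [-0.06, 0.0, 1.0]]
```

View pics/scene0.png

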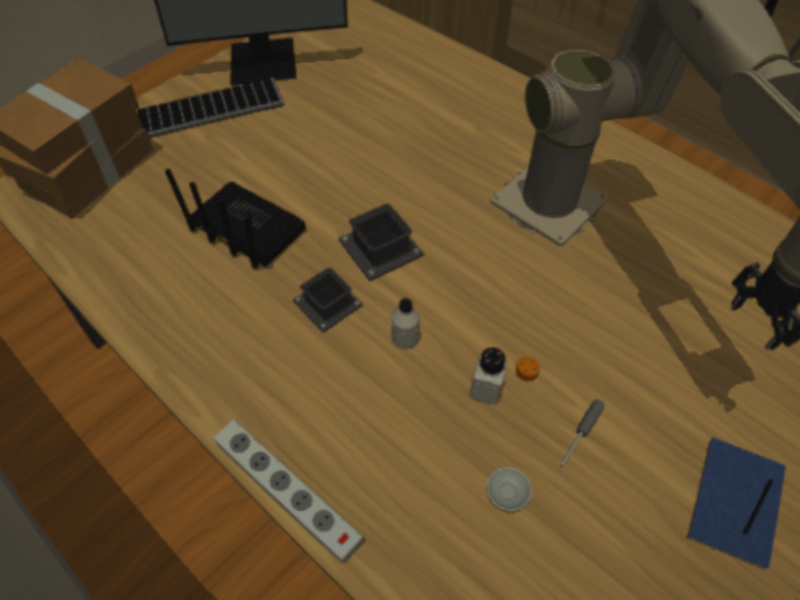

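View pics/top0.png

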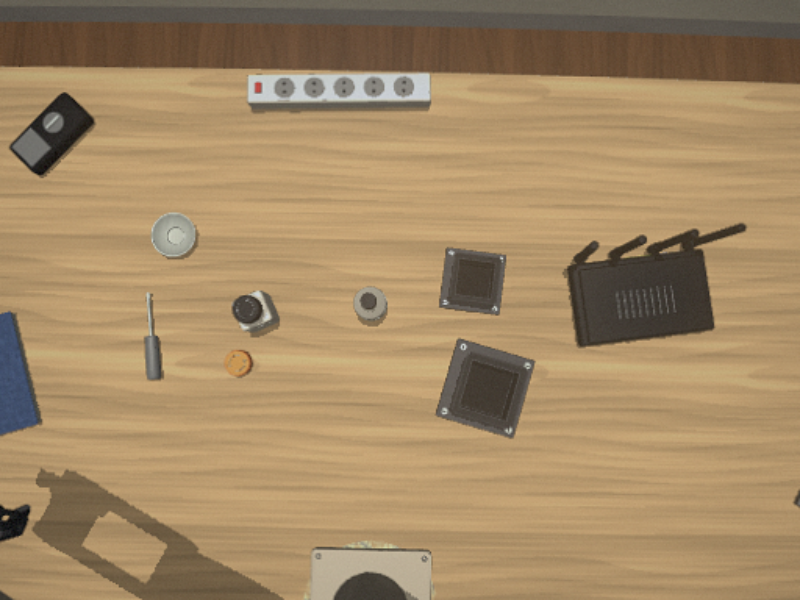

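Scene: the square bottle with the black cap is at (490,375) in the scene view and (253,310) in the top view. The loose orange cap at (528,368)/(238,362) is a decoy. There are two holders in the top view, one at (473,281) and one at (485,388). The one at (473,281) is smaller, so it is the one meant. I'll confirm that in one crop and measure.

```bash
python3 - <<'E'
from h import *
d=cap("top"); c=cloud(d); s=512/800
def box(u0,u1,v0,v1): 
    m=np.zeros(c.shape[:2],bool); m[int(v0*s):int(v1*s),int(u0*s):int(u1*s)]=1; return m&(d["z_map"]>0)
b=box(215,285,275,345); P=c[b]; C=d["color"][b].astype(int).max(1)
print("bottle z",np.percentile(P[:,2],[50,90,99]))
t=P[(P[:,2]>122)]; print("captop",len(t),t.mean(0),t.min(0),t.max(0), cv2.minEnclosingCircle(t[:,:2].astype(np.float32)))
w=P[(P[:,2]>55)&(P[:,2]<110)]; print("body",len(w),cv2.minAreaRect(w[:,:2].astype(np.float32)), w.min(0),w.max(0))
for nm,B in(("small",(425,520,235,325)),("big",(425,545,330,445))):
    P=c[box(*B)]; print(nm,np.percentile(P[:,2],[5,50,90,99]))
    for lo,hi in((4,20),(50,66)):
        q=P[(P[:,2]>lo)&(P[:,2]<hi)]; print(lo,len(q),cv2.minAreaRect(q[:,:2].astype(np.float32)),q[:,2].mean())
# other objects
for nm,B in(("round",(345,395,275,335)),("dish",(145,205,205,265)),("screwdr",(130,170,285,385)),("ocap",(215,260,345,385)),("router",(560,720,215,350))):
    P=c[box(*B)]; q=P[P[:,2]>10]; print(nm,len(q),q.min(0).round(),q.max(0).round())
im=d["color"][...,::-1]
a=cv2.resize(im[145:290,270:350],None,fx=4,fy=4,interpolation=2); e=cv2.resize(im[170:245,130:190],(464,580),interpolation=2)
cv2.imwrite("pics/crop.png",np.hstack([a,e]) [:,:800]if a.shape[0]==580 else a)
E
```

```text
bottle z [  0.24178978 127.12662343 131.81331526]
captop 258 [531.3888481  214.83962346 128.61536435] [509.03968084 193.14208197 122.41394966] [553.78826685 238.60415319 134.32177724] ((531.3999633789062, 215.1344451904297), 23.732799530029297)
body 232 ((531.2227172851562, 214.38888549804688), (58.80548095703125, 57.83552932739258), 24.934776306152344) [497.02429058 178.97226118  55.51158614] [567.01800998 248.99055809 109.52260533]
small [-4.4185095   1.84261344 48.99081606 59.45775901]
4 992 ((601.6571044921875, -173.97821044921875), (165.1103515625, 171.19529724121094), 0.9899905323982239) 7.8092209294501735
50 319 ((598.9345703125, -175.87127685546875), (85.02631378173828, 84.75347137451172), 83.48675537109375) 55.43986709101322
big [-3.98222153  3.94886236 67.76514583 78.44301717]
4 1927 ((405.6007080078125, -200.35610961914062), (205.31112670898438, 216.0322723388672), 1.1961655616760254) 9.903248536987524
50 143 ((401.86932373046875, -203.02471923828125), (93.70381164550781, 95.57907104492188), 73.67356872558594) 61.98776258138394
round 378 [521. -19.  16.] [578.  39. 134.]
dish 412 [632. 337.  10.] [712. 422.  27.]
screwdr 310 [406. 392.  10.] [564. 427.  31.]
ocap 230 [416. 228.  11.] [461. 276.  31.]
router 5202 [ 483. -613.   10.] [ 683. -345.  199.]
```

View pics/crop.png

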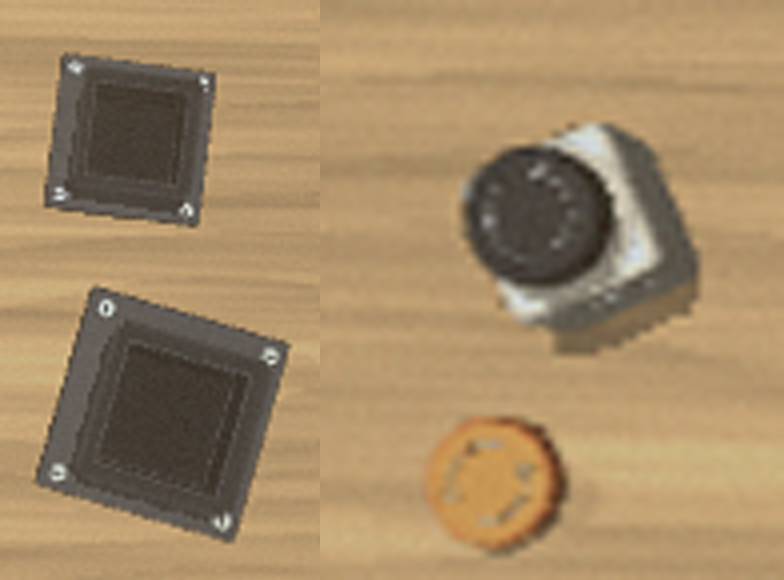

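The crop shows the smaller holder top left and the larger one below it. On the right are the bottle with its black cap, and the orange decoy. The small one's rim height of about 58 mm matches the description, while the other's is about 78 mm. I'll cross-check with the scene camera and work out the first move.

```bash
cat >> h.py <<'E'
from scipy.spatial.transform import Rotation as Ro
def go(x,y,z,yaw,s=None):
    s=s or robot.get_state(); w,a,b,c=s["orientation"]; R=Ro.from_quat([a,b,c,w]).as_matrix()
    cur=np.degrees(np.arctan2(R[1,0],R[0,0])); t=(cur-yaw+180)%360-180
    print("tcp",np.round(s["tcp_pos"],1),"yaw",round(cur,1),"tilt",round(np.degrees(np.arccos(-R[2,2])),2),"-> shift",np.round(R.T@(np.array([x,y,z])-s["tcp_pos"]),1),"turn",round(t,1))
E
python3 - <<'E'
from h import *
for n in("scene","top"):
    d=cap(n); c=cloud(d); ok=d["z_map"]>0
    near=lambda x,y,r: ok&(np.hypot(c[...,0]-x,c[...,1]-y)<r)
    dark=d["color"].max(2)<90
    m=near(531,215,45)&(c[...,2]>126)&(c[...,2]<136); t=c[m][:,:2].astype(np.float32); print(n,"captop",len(t),cv2.minEnclosingCircle(t),t.mean(0))
    m=near(531,215,48)&(c[...,2]>50)&(c[...,2]<92); print(" body",m.sum(),cv2.minAreaRect(c[m][:,:2].astype(np.float32)))
    m=near(599,-176,62)&(c[...,2]>54)&(c[...,2]<63); print(" rim",m.sum(),cv2.minAreaRect(c[m][:,:2].astype(np.float32)),c[m].mean(0))
    # plate: dark blob pixel contour -> plane z=8
    p=proj(d,[[599,-176,8]])[0]; print(" px",p)
    g=(dark&near(599,-176,95)&(c[...,2]<20)).astype(np.uint8); q=onz(d,np.argwhere(g)[:,::-1],8); print(" plate",cv2.minAreaRect(q[:,:2].astype(np.float32)))
go(531.3,214.8,190,115)
E
```

```text
scene captop 150 ((533.546142578125, 216.3505859375), 23.043182373046875) [533.93427 215.7353 ]
 body 237 ((536.1865234375, 216.5688934326172), (57.38499450683594, 57.058387756347656), 29.007917404174805)
 rim 119 ((599.235107421875, -174.740478515625), (88.29003143310547, 85.45893859863281), 83.70347595214844) [ 596.7562025  -180.90761053   57.27162074]
 px [209.16507106 192.1127511 ]
 plate ((601.9840087890625, -182.7611083984375), (138.7835235595703, 111.11073303222656), 85.02008819580078)
top captop 237 ((530.4274291992188, 214.47315979003906), 23.7077579498291) [531.1292 214.4303]
 body 220 ((531.0740356445312, 214.80990600585938), (58.90974807739258, 59.24692153930664), 25.256118774414062)
 rim 210 ((598.9554443359375, -175.19573974609375), (84.3184814453125, 84.49594116210938), 84.18310546875) [ 598.62999952 -176.32573254   57.31889712]
 px [302.38124419 179.30362226]
 plate ((593.9396362304688, -174.49412536621094), (110.93467712402344, 102.54424285888672), 83.67108154296875)
tcp [234.  552.2 194.9] yaw 157.0 tilt 0.05 -> shift [-405.4 -194.6    5. ] turn 42.0
```

arm_command(rows=[-45,-22,0,6,-90,-43,0,14,-135,-65,0,22,-180,-87,0,30,-225,-108,2,38,-270,-130,4,42,-315,-151,5,42,-360,-173,5,42,-406,-195,5,42,-406,-195,5,42], fingers=1, force=70)

```text
t: 1.25
tcp_pos: [534.9, 209.1, 189.7]
orientation: [0.001, 0.539, 0.842, -0.001]
contact_force: [0.0, 1.3, 0.7]
opening: 85.3
```

```bash
python3 - <<'E'
from h import *
go(531.8,215,101,115.1); print(robot.pinch_z)
d=cap("scene"); p=proj(d,[[531,215,130]])[0].astype(int); print(p)
cv2.imwrite("pics/s1.png",cv2.resize(d["color"][p[1]-70:p[1]+50,p[0]-80:p[0]+80,::-1],(800,600),interpolation=2))
E
```

```text
tcp [534.9 209.1 189.7] yaw 114.7 tilt 0.16 -> shift [ 6.9 -0.3 88.7] turn -0.4
18.700000000000003
[315 227]
```

arm_command(rows=[7,0,10,0,7,0,20,0,7,0,20,0])

```text
t: 1.6
tcp_pos: [528.0, 218.6, 166.8]
orientation: [-0.001, 0.538, 0.843, -0.002]
contact_force: [-0.7, 0.1, -0.9]
opening: 85.0
```

```bash
python3 - <<'E'
from h import *
go(531.8,215,101,115.1); print(robot.get_state()["dq"].round(3))
E
```

```text
tcp [528.  218.6 166.8] yaw 114.9 tilt 0.3 -> shift [-4.8  2.3 65.8] turn -0.2
[-0.004 -0.011 -0.025 -0.002  0.023 -0.003]
```

View pics/s1.png

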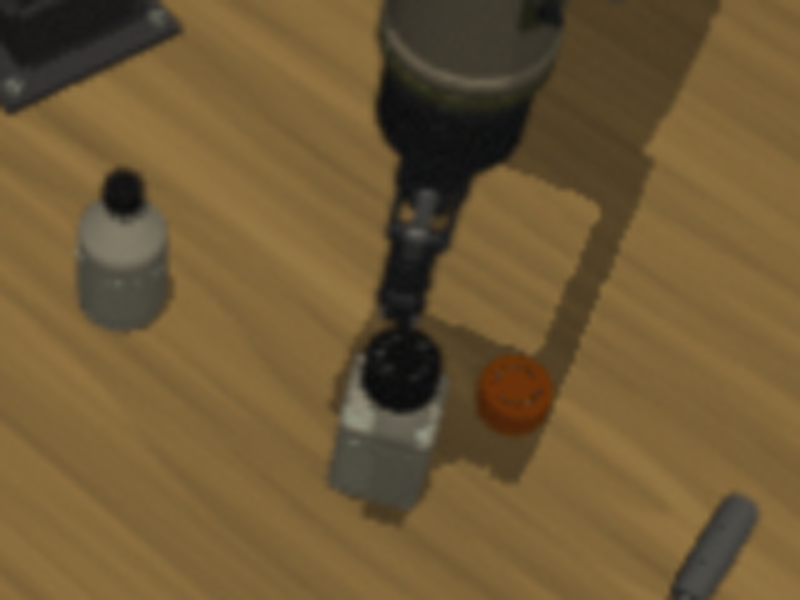

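The view shows the gripper above the square bottle's black cap, with the round bottle clear to its left. I'll correct and descend, with rows to settle.

arm_command(rows=[-5,2,5,0,-5,2,20,0,-5,2,30,0,-5,2,30,0,-5,2,30,0])

```text
t: 2.1
tcp_pos: [531.4, 214.7, 136.3]
orientation: [-0.002, 0.538, 0.843, -0.003]
contact_force: [1.2, 0.4, -0.0]
opening: 85.3
```

```bash
python3 - <<'E'
from h import *
go(531.8,215,101,115.1)
E
```

```text
tcp [531.4 214.7 136.3] yaw 114.9 tilt 0.36 -> shift [ 0.1  0.7 35.3] turn -0.2
```

arm_command(rows=[0,1,12,0,0,1,24,0,0,1,35,0,0,1,35,0,0,1,35,0])

```text
t: 2.6
tcp_pos: [531.6, 214.9, 100.6]
orientation: [-0.002, 0.538, 0.843, -0.003]
contact_force: [-0.1, 0.7, 0.6]
opening: 85.6
```

```bash
python3 - <<'E'
from h import *
go(531.8,215,101,115.1); d=cap("scene")
p=proj(d,[[531,215,100]])[0].astype(int); print(p)
cv2.imwrite("pics/s2.png",cv2.resize(d["color"][p[1]-36:p[1]+36,p[0]-48:p[0]+48,::-1],(800,600),interpolation=2))
E
```

```text
tcp [531.6 214.9 100.6] yaw 114.9 tilt 0.44 -> shift [ 0.   0.2 -0.4] turn -0.2
[314 232]
```

View pics/s2.png

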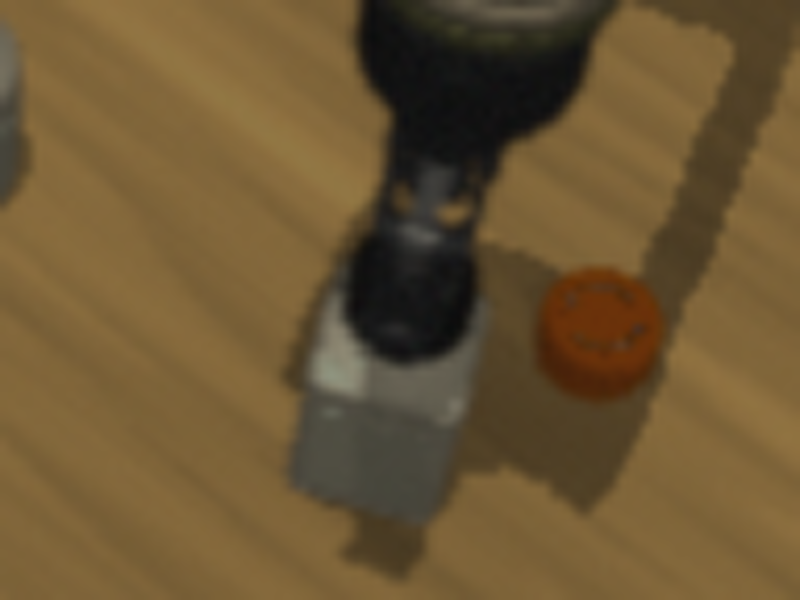

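The near finger is in front of the black cap at (415,290), with the bottle upright below it. Closing.

arm_command(rows=[0,0,0,0,0,0,0,0,0,0,0,0,0,0,0,0,0,0,0,0,0,0,0,0], fingers=-1, force=70)

```text
t: 3.25
tcp_pos: [532.1, 215.1, 101.3]
orientation: [-0.002, 0.538, 0.843, -0.003]
contact_force: [-0.5, -0.9, -0.9]
opening: -0.0
```

The opening is 0, so the grasp missed. Taking a look.

```bash
python3 - <<'E'
from h import *
d=cap("scene"); e=cap("top"); o=[]
for q,r in((d,36),(e,36)):
    p=proj(q,[[531,215,100]])[0].astype(int); o.append(cv2.resize(q["color"][p[1]-r:p[1]+r,p[0]-r:p[0]+r,::-1],(400,400),interpolation=2))
cv2.imwrite("pics/s3.png",np.hstack(o))
c=cloud(d); m=(np.hypot(c[...,0]-531,c[...,1]-215)<60)&(c[...,2]>60)&(c[...,2]<95)&(d["color"].min(2)>70); print(m.sum(),c[m].mean(0),cv2.minAreaRect(c[m][:,:2].astype(np.float32)))
print(robot.get_state())
E
```

```text
127 [550.20065779 221.47302877  86.35848767] ((542.1904907226562, 219.28070068359375), (39.7498664855957, 55.36725616455078), 25.173295974731445)
{'t': 3.35, 'qpos': array([ 2.95414308e-01,  1.30493474e-01,  1.66263415e+00, -9.57444548e-04,
        1.35484450e+00, -1.38819146e-01]), 'dq': array([ 0.00146061,  0.00158158, -0.00118937, -0.00059025, -0.00180345,
       -0.00147916]), 'effort': array([-1.91369872e-05, -5.47611737e+01, -4.79033947e+01, -6.67083150e-03,
        4.73355968e-02, -3.76891956e-05]), 'tcp_pos': array([532.10712575, 215.05684632, 101.25939698]), 'orientation': array([-0.00171691,  0.53809388,  0.84287875, -0.00272855]), 'contact_force': array([-0.9036003 , -0.30119853, -0.58219392]), 'torque': array([ 0.04246138, -0.00990059,  0.01194787]), 'opening': -0.27908445943197063}
```

View pics/s3.png

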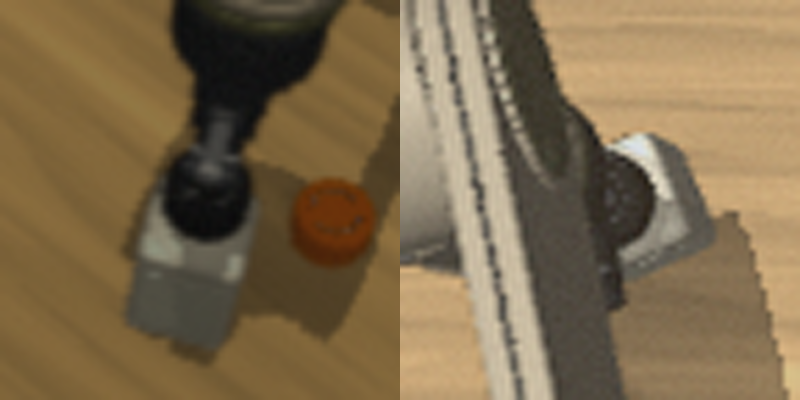

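```bash
python3 - <<'E'
from h import *
d=cap("scene"); c=cloud(d)
p=proj(d,[[532,215,101],[532,215,130],[532,215,155]]); print("proj tcp, captop,+25",p.round(1).tolist())
m=(np.hypot(c[...,0]-531,c[...,1]-215)<75)&(c[...,2]>96)
for lo in range(96,240,8):
    k=m&(c[...,2]>=lo)&(c[...,2]<lo+8)
    if k.sum(): print(lo,k.sum(),c[k].mean(0).round(1),c[k].min(0).round(),c[k].max(0).round())
im=d["color"][...,::-1].copy()
x,y=p[1].astype(int); crop=cv2.resize(im[y-30:y+30,x-30:x+30],(600,600),interpolation=cv2.INTER_NEAREST)
crop=cv2.convertScaleAbs(crop,alpha=2.5,beta=10)
cv2.imwrite("pics/s4.png",crop)
E
```

```text
proj tcp, captop,+25 [[314.3, 232.9], [315.6, 227.8], [316.6, 223.2]]
96 5 [548.8 220.8 101.3] [546. 198.  98.] [552. 232. 104.]
104 20 [547.9 222.1 108.3] [530. 195. 104.] [555. 238. 112.]
112 18 [549.1 224.2 115.8] [531. 205. 112.] [556. 237. 120.]
120 48 [542.9 219.5 125.1] [512. 194. 121.] [556. 237. 128.]
128 68 [538.7 219.9 129.8] [514. 195. 128.] [555. 237. 136.]
176 1 [535.4 229.  180.7] [535. 229. 181.] [535. 229. 181.]
184 12 [548.3 223.1 188.2] [539. 210. 185.] [561. 239. 192.]
192 4 [545.3 223.4 196.8] [540. 213. 195.] [549. 234. 198.]
200 11 [545.9 224.8 205. ] [534. 210. 201.] [558. 239. 208.]
208 6 [550.1 226.9 212.1] [541. 209. 210.] [569. 239. 215.]
216 20 [570.7 232.5 221.2] [542. 209. 216.] [591. 247. 224.]
224 42 [577.6 235.5 228.6] [541. 208. 224.] [593. 250. 232.]
232 28 [565.6 233.1 236.7] [542. 208. 232.] [587. 241. 240.]
```

View pics/s4.png

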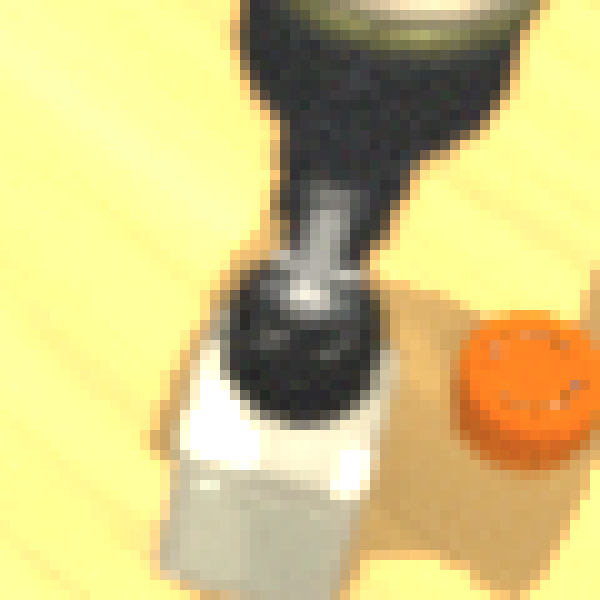

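```bash
python3 - <<'E'
from h import *
d=cap("scene"); c=cloud(d)
for r in range(200,242,2): print(r,[tuple(c[r,u].round().astype(int).tolist()) for u in (312,315,318)])
print(proj(d,[[532,215,z] for z in (101,120,140,160,180,200,220)]).round(1).tolist())
T=cap("top"); t=cloud(T)
k=(np.hypot(t[...,0]-531,t[...,1]-215)<100)&(t[...,2]>110)
print("top: ",[(lo,int((k&(t[...,2]>=lo)&(t[...,2]<lo+15)).sum())) for lo in range(110,400,15)])
E
```

```text
200 [(567, 205, 297), (567, 213, 305), (563, 219, 307)]
202 [(567, 206, 290), (570, 216, 302), (568, 223, 307)]
204 [(569, 208, 284), (569, 217, 294), (569, 225, 302)]
206 [(568, 209, 276), (569, 218, 285), (567, 225, 291)]
208 [(569, 210, 269), (569, 219, 277), (566, 226, 282)]
210 [(411, 126, -2), (569, 220, 270), (568, 228, 277)]
212 [(418, 132, 1), (553, 213, 235), (567, 229, 267)]
214 [(423, 136, -3), (569, 223, 254), (567, 230, 259)]
216 [(428, 140, -4), (571, 225, 247), (566, 231, 249)]
218 [(438, 147, 2), (571, 226, 240), (567, 233, 241)]
220 [(442, 151, -1), (544, 214, 185), (569, 235, 238)]
222 [(453, 158, 6), (570, 229, 221), (572, 238, 234)]
224 [(586, 229, 230), (582, 236, 233), (577, 242, 233)]
226 [(590, 233, 229), (584, 238, 228), (580, 245, 230)]
228 [(591, 235, 223), (587, 241, 225), (581, 247, 223)]
230 [(545, 212, 129), (539, 218, 129), (533, 225, 129)]
232 [(550, 216, 129), (545, 223, 132), (538, 229, 129)]
234 [(553, 219, 126), (550, 227, 130), (542, 232, 127)]
236 [(555, 222, 120), (548, 228, 118), (544, 235, 122)]
238 [(553, 222, 106), (549, 229, 109), (541, 235, 105)]
240 [(551, 223, 92), (546, 230, 95), (537, 235, 89)]
[[314.3, 232.9], [315.1, 229.5], [316.0, 226.0], [316.9, 222.3], [317.8, 218.5], [318.7, 214.6], [319.6, 210.6]]
top:  [(110, 25), (125, 78), (140, 6), (155, 1), (170, 4), (185, 19), (200, 17), (215, 23), (230, 2), (245, 0), (260, 13), (275, 26), (290, 16), (305, 0), (320, 24), (335, 17), (350, 3), (365, 0), (380, 3), (395, 8)]
```

The depth map shows the knuckle at z≈223 and nothing between the cap top (130) and 180. So the fingertips really sit well above the reported TCP height. I'll raise the arm and measure the tips against the reported TCP, fingers open.

arm_command(rows=[0,0,-30,0,0,0,-60,0,0,0,-100,0,0,0,-100,0,0,0,-100,0,0,0,-100,0,0,0,-100,0], fingers=1)

```text
t: 4.2
tcp_pos: [531.7, 215.0, 199.4]
orientation: [-0.003, 0.538, 0.843, -0.004]
contact_force: [-0.6, 0.4, -0.0]
opening: 85.3
```

```bash
python3 - <<'E'
from h import *
s=robot.get_state(); print(s["tcp_pos"],s["opening"],s["qpos"])
R=Ro.from_quat(np.roll(s["orientation"],-1)).as_matrix()
d=cap("scene"); c=cloud(d)
L=(c-s["tcp_pos"])@R   # tool coords
m=(d["z_map"]>0)&(np.abs(L[...,0])<60)&(np.abs(L[...,1])<80)&(c[...,2]>140)
for lo in range(-200,60,10):
    k=m&(L[...,2]>=lo)&(L[...,2]<lo+10)
    if k.sum(): print(lo,k.sum(),L[k].min(0).round(),L[k].max(0).round())
p=proj(d,[s["tcp_pos"]+R@[0,y,z] for z in (0,-40) for y in(-43,43)]); print(p.round(1).tolist())
q=proj(d,[s["tcp_pos"]])[0].astype(int); im=d["color"][...,::-1].copy()
for u in p: cv2.circle(im,tuple(u.astype(int).tolist()),1,(0,0,255),-1)
cv2.imwrite("pics/s5.png",cv2.convertScaleAbs(cv2.resize(im[q[1]-60:q[1]+60,q[0]-60:q[0]+60],(600,600),interpolation=0),alpha=2))
E
```

```text
[531.71303774 215.03286266 199.43999124] 85.33748603365927 [ 2.95580519e-01  6.75919154e-02  1.54784546e+00 -9.43694605e-04
  1.53548034e+00 -1.38839527e-01]
-200 97 [ -36.    6. -200.] [  36.   40. -190.]
-190 72 [ -32.    6. -190.] [  37.   38. -180.]
-180 79 [ -36.    4. -180.] [  37.   38. -170.]
-170 44 [ -33.   10. -170.] [  36.   40. -160.]
-160 54 [ -11.   32. -159.] [  11.   67. -150.]
-150 74 [ -16.   17. -150.] [  14.   72. -140.]
-140 52 [ -18.   13. -140.] [  18.   71. -130.]
-130 50 [ -16.   22. -130.] [  16.   73. -121.]
-120 25 [ -16.   23. -120.] [  16.   72. -110.]
-110 40 [ -10.   27. -110.] [  11.   76. -101.]
-100 11 [ -12.   58. -100.] [ 10.  73. -96.]
-70 11 [ -6.  54. -70.] [  8.  56. -60.]
-60 7 [ -9.  48. -59.] [ 10.  54. -51.]
-50 1 [ -9.  46. -49.] [ -9.  46. -49.]
[[322.1, 202.5], [315.2, 227.4], [324.0, 194.3], [317.0, 219.6]]
```

View pics/s5.png

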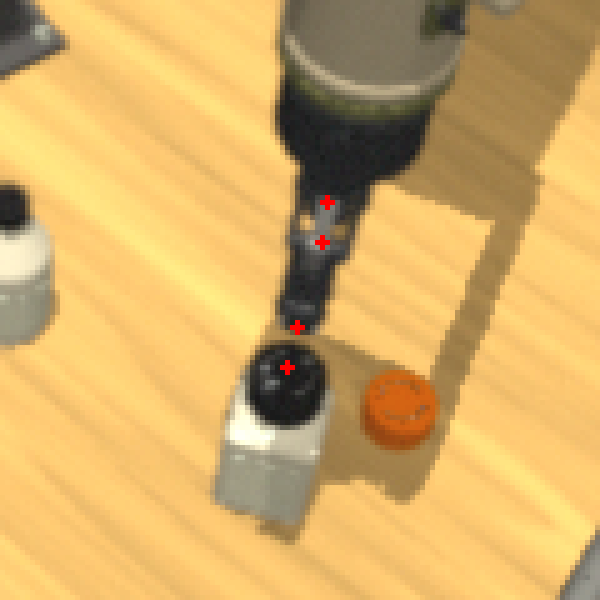

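The picture shows the near fingertip at crop (298,330), about 42 mm behind the reported TCP. The depth map agrees: the lowest tip points are 44–49 mm behind with fingers open, so about 31 mm when shut. The reported TCP and the cameras disagree by about 31 mm along the tool. The missed grasp supports the cameras, because the fingers shut just above the cap. I'll apply that offset: for real tips at z≈103, the reported TCP should be about 67.

arm_command(rows=[0,0,30,0,0,0,60,0,0,0,80,0,0,0,100,0,0,0,115,0,0,0,125,0,0,0,132,0,0,0,132,0,0,0,132,0])

```text
t: 5.15
tcp_pos: [531.2, 214.7, 68.3]
orientation: [-0.002, 0.538, 0.843, -0.003]
contact_force: [0.3, -0.1, 0.7]
opening: 85.7
```

arm_command(rows=[0,0,0,0,0,0,0,0,0,0,0,0,0,0,0,0,0,0,0,0,0,0,0,0], fingers=-1, force=70)

```text
t: 5.75
tcp_pos: [532.0, 215.0, 69.2]
orientation: [-0.002, 0.538, 0.843, -0.003]
contact_force: [1.6, 0.5, 5.6]
opening: 44.4
```

```bash
python3 - <<'E'
from h import *
s=robot.get_state(); print(s["t"],s["tcp_pos"],s["opening"],s["contact_force"])
R=Ro.from_quat(np.roll(s["orientation"],-1)).as_matrix()
d=cap("scene"); c=cloud(d)
L=(c-s["tcp_pos"])@R
m=(d["z_map"]>0)&(np.abs(L[...,0])<12)&(L[...,1]>15)&(L[...,1]<60)&(c[...,2]>90)&(c[...,2]<145)
for lo in range(-80,60,5):
    k=m&(L[...,2]>=lo)&(L[...,2]<lo+5)
    if k.sum(): print(lo,k.sum(),L[k].min(0).round(),L[k].max(0).round())
q=proj(d,[[531,215,110]])[0].astype(int); im=d["color"][...,::-1]
cv2.imwrite("pics/s6.png",cv2.convertScaleAbs(cv2.resize(im[q[1]-40:q[1]+40,q[0]-40:q[0]+40],(600,600),interpolation=0),alpha=2))
E
```

```text
5.75 [532.04206748 215.01869577  69.23795684] 44.44910447950654 [1.5506361  0.53616727 5.63808238]
-55 4 [ -4.  35. -54.] [  5.  37. -51.]
-50 3 [ -1.  21. -48.] [ 11.  35. -46.]
-45 2 [ -4.  29. -43.] [  8.  33. -43.]
-40 1 [ -7.  29. -40.] [ -7.  29. -40.]
-25 9 [-11.  16. -23.] [  9.  26. -21.]
```

View pics/s6.png

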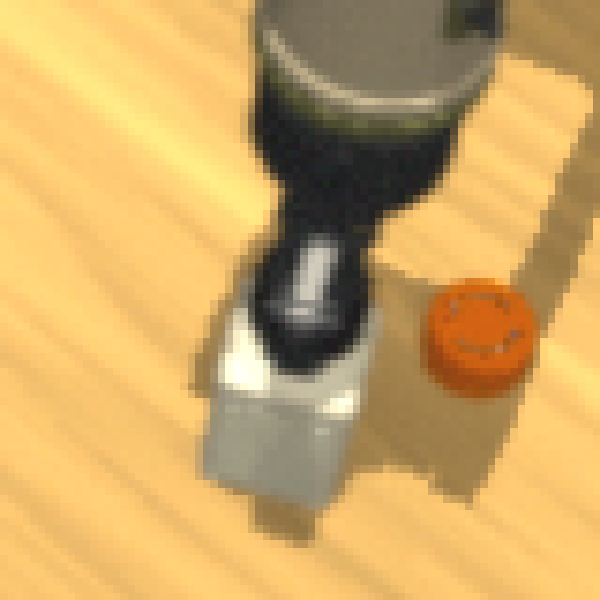

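The image shows the near finger pad against the cap side at (310,290), and the opening is 44.4 mm, so the cap is held. Lifting to clear the round bottle.

arm_command(rows=[0,0,-6,0,0,0,-25,0,0,0,-50,0,0,0,-75,0,0,0,-100,0,0,0,-125,0,0,0,-145,0,0,0,-155,0,0,0,-155,0,0,0,-155,0])

```text
t: 6.8
tcp_pos: [532.3, 215.2, 222.8]
orientation: [-0.002, 0.538, 0.843, -0.003]
contact_force: [-0.4, -0.2, -3.7]
opening: 44.5
```

```bash
python3 - <<'E'
from h import *
s=robot.get_state(); print(s["t"],s["tcp_pos"],s["opening"],s["contact_force"])
go(599,-175.5,225,83.5)
d=cap("scene"); c=cloud(d)
m=(d["z_map"]>0)&(np.hypot(c[...,0]-531,c[...,1]-215)<50)&(c[...,2]>140)&(c[...,2]<280)&(d["color"].min(2)>60)
print(m.sum(),c[m].mean(0),np.percentile(c[m][:,2],[0,2,50,98,100])); print(cv2.minAreaRect(c[m][:,:2].astype(np.float32)))
E
```

```text
6.8 [532.29828907 215.23982065 222.78018239] 44.494899030712254 [-0.36895645 -0.18407386 -3.72625044]
tcp [532.3 215.2 222.8] yaw 114.9 tilt 0.47 -> shift [-382.5 -104.    -1.5] turn 31.4
359 [554.08402763 224.58796348 221.49198034] [162.55180827 169.34528228 231.27808341 246.51257889 262.78882497]
((538.6354370117188, 217.63076782226562), (49.83491134643555, 55.836673736572266), 25.54290199279785)
```

arm_command(rows=[-10,-3,-2,1,-30,-8,-2,3,-60,-16,-2,7,-90,-25,-2,11,-120,-33,-2,15,-150,-41,-2,18,-180,-49,-2,21,-210,-57,-2,24,-235,-64,-2,27,-250,-68,-2,30])

```text
t: 7.85
tcp_pos: [574.9, -42.9, 223.7]
orientation: [-0.002, 0.74, 0.673, -0.005]
contact_force: [-0.8, 1.3, -2.9]
opening: 44.1
```

arm_command(rows=[0,0,0,0,0,0,0,0,0,0,0,0,0,0,0,0])

```text
t: 8.25
tcp_pos: [574.9, -41.7, 223.7]
orientation: [-0.002, 0.739, 0.674, -0.005]
contact_force: [-0.3, 0.2, -3.0]
opening: 44.7
```

```bash
python3 - <<'E'
from h import *
s=robot.get_state(); print(s["t"],s["opening"],s["contact_force"],s["dq"].round(3))
go(599,-175.5,225,83.5)
E
```

```text
8.25 44.7012820068514 [-0.3141421   0.16837773 -3.02613343] [-0.001 -0.001 -0.003 -0.004 -0.001  0.001]
tcp [574.9 -41.7 223.7] yaw 84.7 tilt 0.63 -> shift [-131.    36.4   -1.1] turn 1.2
```

arm_command(rows=[-10,3,-1,1,-30,8,-1,1,-60,17,-1,1,-90,25,-1,1,-115,32,-1,1,-131,36,-1,1,-131,36,-1,1,-131,36,-1,1,-131,36,-1,1])

```text
t: 9.15
tcp_pos: [598.6, -174.5, 224.9]
orientation: [-0.002, 0.745, 0.667, -0.005]
contact_force: [-0.7, 0.2, -2.6]
opening: 44.5
```

```bash
cat > chk.py <<'E'
from h import *
s=robot.get_state(); print(s["t"],s["opening"],s["contact_force"],s["torque"]); go(599,-175.5,225,83.5)
x,y=s["tcp_pos"][:2]
for n in("scene","top"):
    d=cap(n); c=cloud(d); C=d["color"].astype(int)
    m=(d["z_map"]>0)&(np.hypot(c[...,0]-x,c[...,1]-y)<55)&(c[...,2]>70)&(c[...,2]<300)&(C.min(2)>60)&(C.max(2)-C.min(2)<35)
    P=c[m]
    if len(P)<20: print(n,len(P)); continue
    z0,z1=np.percentile(P[:,2],[1,99]); print(n,len(P),P.mean(0).round(1),"z",z0,z1)
    b=P[(P[:,2]<z1-15)] if n=="scene" else P
    print("  rect",cv2.minAreaRect(b[:,:2].astype(np.float32)))
E
python3 chk.py
python3 - <<'E'
from h import *
s=robot.get_state(); o=[]
for n in("scene","top"):
    d=cap(n); q=proj(d,[s["tcp_pos"]-[0,0,50]])[0].astype(int); im=d["color"][...,::-1]
    o.append(cv2.convertScaleAbs(cv2.resize(im[q[1]-50:q[1]+50,q[0]-50:q[0]+50],(400,400),interpolation=2),alpha=1.8))
cv2.imwrite("pics/s7.png",np.hstack(o))
E
```

```text
9.15 44.51462128801985 [-0.67351237  0.19171812 -2.62348691] [-0.00647457  0.0081197   0.04874623]
tcp [ 598.6 -174.5  224.9] yaw 83.7 tilt 0.63 -> shift [-1.   0.5 -0.1] turn 0.2
scene 290 [ 614.8 -161.6  228.6] z 166.72948563922304 252.31234957265295
  rect ((616.3671875, -161.79129028320312), (35.87531661987305, 71.94706726074219), 36.22822570800781)
top 186 [ 585.2 -153.7  226.4] z 166.12761421600302 270.6400063911372
  rect ((584.2368774414062, -161.73629760742188), (74.89485168457031, 37.802764892578125), 43.73058319091797)
```

View pics/s7.png

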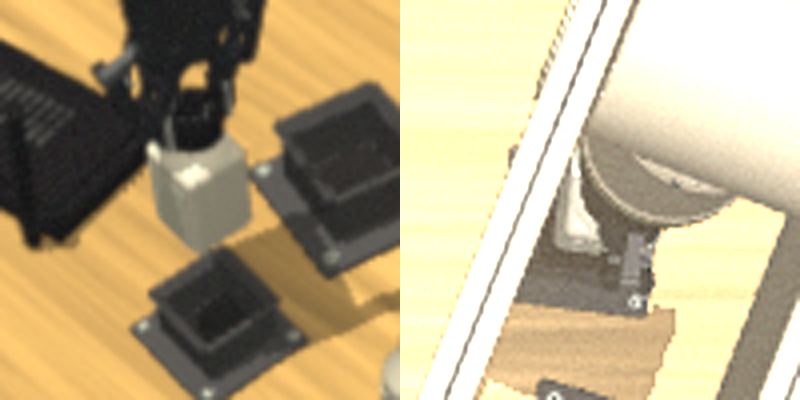

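The bottle hangs upright over the small holder, and its front edge at (205,250) points the same way as the holder's corner at (225,345). I'll fit its two visible side faces to get centre and yaw before lowering.

```bash
cat > fit.py <<'E'
from h import *
from scipy.optimize import least_squares
def sidefit(P,half,x0,dirs=((1,0),(0,1))):
    def f(p):
        a=np.radians(p[2]); X=P[:,:2]-p[:2]; U=X@[np.cos(a),np.sin(a)]; V=X@[-np.sin(a),np.cos(a)]
        return np.minimum.reduce([abs((U if i else V)*1-sg*half) for i,sg in ((1,1),(0,1))])
    r=least_squares(f,x0,loss="soft_l1",f_scale=3); return r.x,np.median(f(r.x))
if __name__=="__main__":
    s=robot.get_state(); x,y,z=s["tcp_pos"]; d=cap("scene"); c=cloud(d); C=d["color"].astype(int)
    near=(d["z_map"]>0)&(np.hypot(c[...,0]-x,c[...,1]-y)<50)
    zb=z+36-105+8 # bottle underside estimate
    m=near&(c[...,2]>zb+6)&(c[...,2]<zb+78)&(C.min(2)>50)
    for y0 in(-6,-1): print("bottle",m.sum(),sidefit(c[m],29,[x,y,y0]))
    m=(d["z_map"]>0)&(np.hypot(c[...,0]-599,c[...,1]+175)<56)&(c[...,2]>16)&(c[...,2]<48)&(C.max(2)<100)
    g=c[m]; k=(g[:,0]>599+25)|(g[:,1]>-175+25); print("holder outer walls",k.sum(),sidefit(g[k],36,[599,-175,-6]))
E
python3 fit.py
```

```text
bottle 407 (array([ 597.39912587, -175.86412441,   -5.82782883]), np.float64(0.882750329279478))
bottle 407 (array([ 597.41015027, -175.87416592,   -5.90441084]), np.float64(0.8680185762074686))
holder outer walls 151 (array([ 598.78251006, -175.2030229 ,   -6.58617649]), np.float64(0.9426165756784428))
```

arm_command(rows=[1,1.5,10,0.7,1,1.5,30,0.7,1,1.5,50,0.7,1,1.5,70,0.7,1,1.5,85,0.7,1,1.5,90,0.7,1,1.5,90,0.7,1,1.5,90,0.7])

```text
t: 10.2
tcp_pos: [600.0, -174.4, 136.0]
orientation: [-0.001, 0.749, 0.663, -0.005]
contact_force: [-0.2, -0.3, -3.1]
opening: 44.2
```

```bash
python3 fit.py; python3 -c "
from h import *
go(600,-173.8,77.2,83)"
```

```text
bottle 339 (array([ 598.71563381, -175.31341677,   -6.00109295]), np.float64(1.1007425960372714))
bottle 339 (array([ 598.69199017, -175.2928601 ,   -5.80842771]), np.float64(1.0849398316684251))
holder outer walls 149 (array([ 598.78926582, -174.98083222,   -6.04030699]), np.float64(0.8963217572095061))
tcp [ 600.2 -174.6  136.5] yaw 83.0 tilt 0.53 -> shift [ 1.1  0.1 59.3] turn 0.0
```

Centred to within about 0.3 mm. Lowering into the well while watching the force.

arm_command(rows=[0,0,8,0,0,0,16,0,0,0,24,0,0,0,32,0,0,0,40,0,0,0,46,0,0,0,50,0,0,0,52,0,0,0,52,0])

```text
t: 11.15
tcp_pos: [599.7, -174.7, 84.2]
orientation: [-0.001, 0.749, 0.663, -0.005]
contact_force: [-0.7, -0.1, -2.6]
opening: 44.4
```

arm_command(rows=[0,0,2,0,0,0,4,0,0,0,6,0,0,0,7,0,0,0,7,0])

```text
t: 11.65
tcp_pos: [599.8, -174.9, 77.5]
orientation: [-0.001, 0.749, 0.663, -0.005]
contact_force: [-0.2, -0.9, -0.6]
opening: 44.5
```

arm_command(rows=[0,0,1,0,0,0,1,0,0,0,1,0,0,0,1,0,0,0,1,0], force=90)

```text
t: 12.15
tcp_pos: [600.2, -175.3, 77.4]
orientation: [-0.0, 0.749, 0.663, -0.004]
contact_force: [-2.3, -1.5, 6.1]
opening: 44.2
```

arm_command(rows=[0,0,2,0,0,0,4,0,0,0,6,0,0,0,7,0,0,0,7,0,0,0,7,0])

```text
t: 12.75
tcp_pos: [601.3, -175.7, 72.8]
orientation: [0.001, 0.749, 0.663, -0.004]
contact_force: [-4.4, 0.5, 13.1]
opening: 43.9
```

arm_command(rows=[0,0,4,0,0,0,6,0,0,0,8,0,0,0,8,0,0,0,8,0])

```text
t: 13.25
tcp_pos: [604.9, -176.7, 72.0]
orientation: [0.004, 0.749, 0.663, -0.002]
contact_force: [-10.9, 3.7, 36.3]
opening: 44.4
```

```bash
cat > chk2.py <<'E'
from h import *
s=robot.get_state(); print({k:np.round(s[k],3) for k in("t","tcp_pos","contact_force","torque","opening","qpos")}); go(600,-174.8,100,83)
d=cap("scene"); c=cloud(d); C=d["color"].astype(int)
m=(d["z_map"]>0)&(np.hypot(c[...,0]-599,c[...,1]+175)<46)&(c[...,2]>66)&(c[...,2]<110)&(C.min(2)>60)
P=c[m]; print("white body",len(P),P.mean(0).round(1),"z pct",np.percentile(P[:,2],[5,50,90,98]).round(1))
from fit import sidefit
k=P[P[:,2]<90]; print(sidefit(k,29,[599,-175,-6]))
E
python3 chk2.py
```

```text
{'t': np.float64(13.25), 'tcp_pos': array([ 604.856, -176.653,   72.006]), 'contact_force': array([-10.854,   3.661,  36.304]), 'torque': array([0.758, 2.156, 0.014]), 'opening': np.float64(44.422), 'qpos': array([-0.361,  0.29 ,  1.535, -0.007,  1.31 , -0.238])}
tcp [ 604.9 -176.7   72. ] yaw 83.1 tilt 0.54 -> shift [  1.   -4.9 -28. ] turn 0.1
white body 171 [ 614.4 -158.3   89. ] z pct [ 69.6  91.3  99.1 102.5]
(array([ 601.12258094, -176.58780175,   -6.25690626]), np.float64(0.9122969837851524))
```

The push is 36 N, so the cap has bottomed about 6 mm down. I'll ease off to about 20 N, undo the sideways drift, then twist.

arm_command(rows=[1,-4,4.5,0,1.5,-6,4.5,0,1.5,-6,4.5,0,1.5,-6,4.5,0])

```text
t: 13.7
tcp_pos: [601.1, -175.7, 71.6]
orientation: [0.007, 0.749, 0.663, -0.001]
contact_force: [-6.3, -1.0, 20.3]
opening: 43.8
```

arm_command(rows=[0.5,-2,4.5,-6,0.5,-2,4.5,-13,0.5,-2,4.5,-20,0.5,-2,4.5,-27,0.5,-2,4.5,-34,0.5,-2,4.5,-41,0.5,-2,4.5,-48,0.5,-2,4.5,-48])

```text
t: 14.5
tcp_pos: [601.7, -175.9, 71.5]
orientation: [0.009, 0.412, 0.911, -0.003]
contact_force: [-5.8, 1.5, 21.5]
opening: 44.1
```

```bash
python3 chk2.py
```

```text
{'t': np.float64(14.5), 'tcp_pos': array([ 601.663, -175.938,   71.459]), 'contact_force': array([-5.824,  1.477, 21.458]), 'torque': array([0.127, 1.203, 0.041]), 'opening': np.float64(44.109), 'qpos': array([-0.361,  0.271,  1.559, -0.008,  1.293, -1.08 ])}
tcp [ 601.7 -175.9   71.5] yaw 131.3 tilt 1.11 -> shift [  1.4  -0.5 -28.6] turn 48.3
white body 174 [ 613.3 -162.9   89.2] z pct [ 70.9  91.7  98.2 100.6]
(array([ 598.66280853, -176.27817765,   -6.59913026]), np.float64(1.0665441257055264))
```

arm_command(rows=[1.7,-1.2,4.5,-6,1.7,-1.2,4.5,-12,1.7,-1.2,4.5,-18,1.7,-1.2,4.5,-23,1.7,-1.2,4.5,-23])

```text
t: 15.05
tcp_pos: [602.0, -176.3, 71.4]
orientation: [0.011, 0.222, 0.975, -0.005]
contact_force: [-7.2, 1.4, 23.1]
opening: 43.8
```

arm_command(rows=[1,-1,2,0,1,-1,0,0,1,-1,-2,0,1,-1,-4,0,1,-1,-6,0,1,-1,-6,0])

```text
t: 15.65
tcp_pos: [601.5, -176.5, 78.4]
orientation: [0.012, 0.222, 0.975, -0.005]
contact_force: [1.1, 1.3, 3.1]
opening: 44.3
```

```bash
python3 chk2.py
```

```text
{'t': np.float64(15.65), 'tcp_pos': array([ 601.451, -176.494,   78.436]), 'contact_force': array([1.096, 1.29 , 3.07 ]), 'torque': array([ 0.232, -0.082,  0.027]), 'opening': np.float64(44.273), 'qpos': array([-0.363,  0.257,  1.563, -0.007,  1.297, -1.484])}
tcp [ 601.5 -176.5   78.4] yaw 154.3 tilt 1.5 -> shift [  1.5   0.8 -21.6] turn 71.3
white body 199 [ 613.5 -163.2   89.4] z pct [ 70.8  92.3  99.4 103.5]
(array([ 597.96160092, -176.30154274,   -5.46069135]), np.float64(1.1432562108457347))
```

arm_command(rows=[0,0,-2,0,0,0,-4,0,0,0,-6,0,0,0,-6,0])

```text
t: 16.1
tcp_pos: [601.0, -176.5, 83.9]
orientation: [0.012, 0.222, 0.975, -0.005]
contact_force: [0.6, -0.2, -0.4]
opening: 44.1
```

```bash
python3 chk2.py
```

```text
{'t': np.float64(16.1), 'tcp_pos': array([ 600.951, -176.515,   83.933]), 'contact_force': array([ 0.565, -0.163, -0.417]), 'torque': array([ 0.012,  0.018, -0.031]), 'opening': np.float64(44.067), 'qpos': array([-0.363,  0.251,  1.559, -0.008,  1.307, -1.483])}
tcp [ 601.  -176.5   83.9] yaw 154.3 tilt 1.46 -> shift [  1.2   1.  -16.1] turn 71.3
white body 214 [ 612.7 -163.9   90.7] z pct [ 71.4  93.1 101.3 103.8]
(array([ 598.42382955, -176.46396253,   -4.81918392]), np.float64(0.8558151713807671))
```

The force is −0.4 N, which is the cap's weight only, so it is free of the lock. Lifting straight up.

arm_command(rows=[0,0,-5,0,0,0,-12,0,0,0,-20,0,0,0,-30,0,0,0,-40,0,0,0,-50,0,0,0,-57,0,0,0,-59,0,0,0,-59,0,0,0,-59,0])

```text
t: 17.15
tcp_pos: [599.4, -175.5, 142.3]
orientation: [0.011, 0.222, 0.975, -0.005]
contact_force: [0.0, -0.9, -0.3]
opening: 44.2
```

```bash
python3 chk2.py; python3 - <<'E'
from h import *
d=cap("scene"); q=proj(d,[[599,-175,130]])[0].astype(int); im=d["color"][...,::-1]
cv2.imwrite("pics/s8.png",cv2.convertScaleAbs(cv2.resize(im[q[1]-40:q[1]+40,q[0]-40:q[0]+40],(600,600),interpolation=2),alpha=1.8))
c=cloud(d)
r,u=np.mgrid[q[1]-40:q[1]+40,q[0]-40:q[0]+40]; k=c[r,u].reshape(-1,3); C=d["color"][r,u].reshape(-1,3)
m=(C.min(1)>70)&(np.hypot(k[:,0]-599,k[:,1]+176)<25)&(k[:,2]>105)&(k[:,2]<145); print("neck",m.sum(),k[m].mean(0),k[m][:,2].max() if m.any() else 0)
E
```

```text
{'t': np.float64(17.15), 'tcp_pos': array([ 599.428, -175.462,  142.251]), 'contact_force': array([ 0.024, -0.94 , -0.307]), 'torque': array([ 0.016,  0.042, -0.032]), 'opening': np.float64(44.203), 'qpos': array([-0.362,  0.201,  1.508, -0.007,  1.41 , -1.484])}
tcp [ 599.4 -175.5  142.3] yaw 154.3 tilt 1.41 -> shift [ 0.8  1.1 42.2] turn 71.3
white body 232 [ 611.9 -164.3   92. ] z pct [ 71.2  94.4 102.1 107.7]
(array([ 598.36585376, -176.34746883,   -7.78385543]), np.float64(0.9555011930184953))
neck 25 [ 607.48090504 -170.83942371  118.91501218] 130.0097315353089
```

View pics/s8.png

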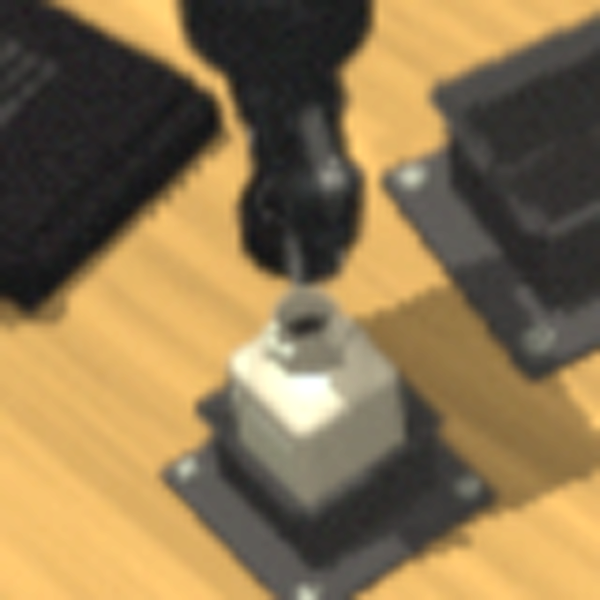

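The open mouth shows at (305,315), the bottle is seated square in the small holder, and the cap is held level above it at (300,230). I'll let it settle briefly, then hand in.

arm_command(rows=[0,0,0,0,0,0,0,0,0,0,0,0])

```text
t: 17.55
tcp_pos: [599.2, -175.3, 141.8]
orientation: [0.011, 0.222, 0.975, -0.005]
contact_force: [-0.3, -0.1, -0.5]
opening: 43.8
```

```bash
python3 -c "
from rig import robot
s=robot.get_state(); print(s['t'],s['tcp_pos'],s['opening'],s['dq'].round(3)); print(robot.finish_job())"
```

```text
17.55 [ 599.18712354 -175.34538924  141.76662593] 43.8312054461654 [ 0.001 -0.002 -0.005 -0.001  0.002 -0.001]
the job is handed in; nothing more can be done
None
```

The square bottle is standing open in the smaller holder, and the gripper is holding its black cap level and still about 5 cm above the mouth. I handed the job in at 17.6 s, and no verdict was reported. I carried the bottle by its locked cap, seated it, pressed the cap to its stop and turned it about 71° anticlockwise at 20–23 N. Then I let it up and lifted it off.

**Last checks:**
- **Bottle:** its centre fits at about (598.4, −176.3), roughly 1.2 mm from the holder's centre. The neck top reads about 130 mm against 128 mm expected, so it is down on the floor.
- **Cap:** it was lifted about 64 mm from its seat, the grip opening is 43.8 mm, the tool tilt is about 1.4°, and the arm is at rest.
- **Bystanders:** I planned the path around them and felt no unexpected contact, but I did not re-measure where they are.

**What failed or disagreed:**
- **First grasp missed:** the cameras put the real fingertips about 31 mm (closed) behind the reported TCP. The fingers shut just above the cap without touching anything, so I applied that offset to every later move.
- **Push overshot once:** the push briefly reached 36 N and the tool drifted about 5 mm sideways. I eased it back before twisting.

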